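# Find the tired hand-setting press and fold down its tag

### The job

One of the three hand-setting presses on the clockmaker's bench has a tired return spring. Going from the robot's left to its right, press each round pad well down with the fingertips to feel its spring and let it come up again, then push the service tag of the softest press down flat. Leave the other two tags standing, and do not lift or shift the presses or disturb the parts and tools around them.

Things in the scene. Friction and masses are not known exactly. Their poses are not given: they have to be found in the camera images.
- press_k: one of three identical-looking hand-setting presses, loose on rubber feet, 1.4 kg; who stands left, middle or right is drawn anew. Grey foot 125 x 64 mm, column at the back, arm (top 114 mm high, 30 mm wide) over an anvil. Origin: on the bench under the pad's axis; x points from the pad back to the column and tag, z up. Foot from x = -50 to 75 mm, arm back to 66 mm
- pad_k_top (a point): top centre of this press's round black palm pad, 32 mm across, 147 mm above the bench when up; it goes straight down 14 mm and springs back. All three springs start at about 1 N; pressed in 10 mm they push back with about 3, 6.5 and 10 N; nothing shows which is which
- pad_k (a joint): how far this pad is pressed: 0 up, 0.014 m at the bottom; well down is 0.004 or more
- tag_k_edge (a point): middle of the free edge of this press's service tag, an aluminium label plate 34 mm wide, 45 mm long, 3 mm thick. Its hinge runs across the press, 52 mm behind the pad's axis and 117 mm above the bench. It leans back, away from the pad, and is pushed down backwards till it lies level on a stop, its edge then 97 mm behind the pad's axis
- tag_k (a joint): angle of this tag: 0 leaning 40 degrees back from upright (starts between 0 and 0.25), 0.873 rad lying flat; a stiff hinge (1 to 2 N at the tag's outer half) that stays where it is left
- press_m: one of three identical-looking hand-setting presses, loose on rubber feet, 1.4 kg; who stands left, middle or right is drawn anew. Grey foot 125 x 64 mm, column at the back, arm (top 114 mm high, 30 mm wide) over an anvil. Origin: on the bench under the pad's axis; x points from the pad back to the column and tag, z up. Foot from x = -50 to 75 mm, arm back to 66 mm
- pad_m_top (a point): top centre of this press's round black palm pad, 32 mm across, 147 mm above the bench when up; it goes straight down 14 mm and springs back. All three springs start at about 1 N; pressed in 10 mm they push back with about 3, 6.5 and 10 N; nothing shows which is which
- pad_m (a joint): how far this pad is pressed: 0 up, 0.014 m at the bottom; well down is 0.004 or more
- tag_m_edge (a point): middle of the free edge of this press's service tag, an aluminium label plate 34 mm wide, 45 mm long, 3 mm thick. Its hinge runs across the press, 52 mm behind the pad's axis and 117 mm above the bench. It leans back, away from the pad, and is pushed down backwards till it lies level on a stop, its edge then 97 mm behind the pad's axis
- tag_m (a joint): angle of this tag: 0 leaning 40 degrees back from upright (starts between 0 and 0.25), 0.873 rad lying flat; a stiff hinge (1 to 2 N at the tag's outer half) that stays where it is left
- press_t: one of three identical-looking hand-setting presses, loose on rubber feet, 1.4 kg; who stands left, middle or right is drawn anew. Grey foot 125 x 64 mm, column at the back, arm (top 114 mm high, 30 mm wide) over an anvil. Origin: on the bench under the pad's axis; x points from the pad back to the column and tag, z up. Foot from x = -50 to 75 mm, arm back to 66 mm
- pad_t_top (a point): top centre of this press's round black palm pad, 32 mm across, 147 mm above the bench when up; it goes straight down 14 mm and springs back. All three springs start at about 1 N; pressed in 10 mm they push back with about 3, 6.5 and 10 N; nothing shows which is which
- pad_t (a joint): how far this pad is pressed: 0 up, 0.014 m at the bottom; well down is 0.004 or more
- tag_t_edge (a point): middle of the free edge of this press's service tag, an aluminium label plate 34 mm wide, 45 mm long, 3 mm thick. Its hinge runs across the press, 52 mm behind the pad's axis and 117 mm above the bench. It leans back, away from the pad, and is pushed down backwards till it lies level on a stop, its edge then 97 mm behind the pad's axis
- tag_t (a joint): angle of this tag: 0 leaning 40 degrees back from upright (starts between 0 and 0.25), 0.873 rad lying flat; a stiff hinge (1 to 2 N at the tag's outer half) that stays where it is left
- great_wheel: brass clock wheel, 51 mm across, 24 mm high with its arbor, lying in front of a press; a bystander, not to be disturbed; origin at the centre of its underside
- movement_ring: grey plastic movement ring, 48 mm across, 10 mm high, lying in front of a press; a bystander, not to be disturbed; origin at the centre of its underside
- hands_tin: round aluminium tin, 44 mm across, 18 mm high, standing in front of a press; a bystander, not to be disturbed; origin at the centre of its underside
- barrel: brass mainspring barrel, 48 mm across, 30 mm high, standing beyond the presses; a bystander, not to be disturbed; origin at the centre of its underside
- movement: brass clock movement of two plates 55 x 70 mm, 47 mm high, standing beyond the presses; a bystander, not to be disturbed; origin at the centre of its underside
- loupe: black eye loupe, 38 mm across, 32 mm high, standing beyond the presses; a bystander, not to be disturbed; origin at the centre of its underside
- screwdriver: screwdriver, 130 mm long, lying beyond the presses; a bystander, not to be disturbed; origin at the centre of its underside (screwdriver: near its middle)
There are look-alikes about, which are no part of the job. Leave any yellow look-alike of the press_k alone.

How it is judged:
On the way, in this order (a step that is already met when the one before it is completed fails the run):
1. the pad of the left press (seen from the robot) is pressed well down, 4 mm or more (((value of joint pad_k above 0.004 m and world y of press_k above 0.085 m) or (value of joint pad_m above 0.004 m and world y of press_m above 0.085 m) or (value of joint pad_t above 0.004 m and world y of press_t above 0.085 m))), for 0.1 s.
2. the pad of the middle press (seen from the robot) is pressed well down, 4 mm or more (((value of joint pad_k above 0.004 m and world y of press_k between -0.085 and 0.085 m) or (value of joint pad_m above 0.004 m and world y of press_m between -0.085 and 0.085 m) or (value of joint pad_t above 0.004 m and world y of press_t between -0.085 and 0.085 m))), for 0.1 s.
3. the pad of the right press (seen from the robot) is pressed well down, 4 mm or more (((value of joint pad_k above 0.004 m and world y of press_k below -0.085 m) or (value of joint pad_m above 0.004 m and world y of press_m below -0.085 m) or (value of joint pad_t above 0.004 m and world y of press_t below -0.085 m))), for 0.1 s.
4. the tag of the softest press is pushed down flat, after all three pads were felt (value of joint tag_m above 0.75 rad), for 0.1 s.
At the end, for the whole second after the job is handed in: The softest press's tag lies down within about 7 degrees of flat (joint over 0.75 rad) and at rest, the other two tags stand (under 0.4 rad), all three pads are up (within 2 mm), the presses stand upright within 25 mm of where they were, and no bystander has moved 30 mm (value of joint tag_m above 0.75 rad and value of joint each of tag_k, tag_t below 0.4 rad and value of joint each of pad_k, pad_m, pad_t below 0.002 m and velocity of joint tag_m below 0.05 rad/s and distance of each of press_k, press_m, press_t from where it was at the start of the episode below 0.025 m and angle between each of press_k, press_m, press_t's own z axis and vertical below 0.05 rad and linear speed of each of press_k, press_m, press_t below 0.02 m/s and distance of each of great_wheel, movement_ring, hands_tin, barrel, movement, loupe, screwdriver from where it was at the start of the episode below 0.03 m); the robot touches nothing.
It fails at once if the tag of a press whose spring is not the softest is pushed down (past 0.4 rad) (value of joint any of tag_k, tag_t above 0.4 rad).
It fails at once if a press is shifted 25 mm, lifted 8 mm or tipped 0.15 rad (distance of any of press_k, press_m, press_t from where it was at the start of the episode above 0.025 m or height (world z) of any of press_k, press_m, press_t above 0.008 m or angle between any of press_k, press_m, press_t's own z axis and vertical above 0.15 rad).
It fails at once if a bystander on the bench is moved or lifted 30 mm (distance of any of great_wheel, movement_ring, hands_tin, barrel, movement, loupe, screwdriver from where it was at the start of the episode above 0.03 m).
It also fails if it takes over 58 s, if anything falls off the work surface, if the arm or the gripper's body presses on something with over 40 N, if the wrist force passes 120 N, or if a joint passes its speed limit or range.

### The arm

A 7-joint arm with a two-finger parallel gripper is mounted at the origin on the work surface. World frame = base frame: x ahead of the robot, y to its left, z up, the work surface at z = 0. Lengths are in m, angles in rad, forces in N, time in s.
With the tool pointing down it reaches from about 0.35 to 0.9 m from the base axis. Payload 7.2 kg.
Tool frame: the origin (TCP) lies at the very end of the fingers, on their centre line; the grasp point (between the pads) lies 19 mm behind it; z points along the fingers, y is the line along which they close (so a half turn about z gives the same grasp; the last joint's range is limited). The gripper opens to 88 mm and grips with 3 to 60 N. Pads are 20 mm wide; open, the fingers measure 115 mm over their backs; the gripper's body (75 mm by 178 mm) begins 61 mm behind the grasp point.
Start: joints at [-1.255, 0.411, -0.013, 1.596, 0.006, 1.134, -0.082], TCP at [0.234, 0.58, 0.223] pointing down, gripper open.
Joint ranges: [-2.95, 2.95], [-0.29, 1.99], [-1.47, 1.44], [0.14, 2.54], [-1.03, 4.17], [0.13, 1.85], [-2.86, 2.86]. Speed limits (rad/s): [2.39, 2.39, 3.01, 3.01, 3.14, 3.14, 3.14].

### API

Orientations are given as a unit quaternion [x, y, z, w].
In Python, from bench import env gives the robot as it stands.
- The arm moves only by the tool jog_arm, never from a script. Its argument "rows" is a list of rows, each a list of 3 entries, a list of its own where there are three numbers: the closure, from 0 (fully open) to 1 (shut), then the shift along the tool's x, y, z in m, then the turn, a rotation vector about the tool's x, y, z in degrees. A call has 1 to 8 rows; each row shifts and turns the commanded pose from where the row before left it, along the tool's axes as they then stand; what a row does not reach is not made up. A row lasts 1/8 s, in which the tool goes at most 62.5 mm and 10.7 degrees, less where a joint would pass 70% of its speed; a pose out of reach is approached as far as the arm can. A call is refused whole if a number of a shift passes 0.0625 or a number of a turn 10.7, either way. A call with a gripper value outside its range is refused whole. The fingers move at their own pace and stop on an object; the grip force is fixed at half the most. Time passes only in rows, so rows that do not move let the fingers close. It gives the time, the measured TCP pose, the force, the opening and the grip force at its end, in the units of the state.
- env.get_state(): the state, without advancing time (a new reading comes with each control period).
- env.grab_frame(name): name is "scene" or "top" or "wrist"; returns a dict with "img" (384x512x3 uint8, red, green, blue), "mtx" (3x3 intrinsics, pixels), "world_from_camera" (4x4, takes a point from camera to world coordinates). Camera axes: x right, y up, looking along -z (the intrinsics and any distortion apply to the point x, -y, -z); pixel columns grow to the right and rows downward; lengths in m; the calibration is good to about 2 mm. The wrist camera is an equidistant fisheye: a pixel r from the principal point sees the ray r / f radians off the axis. A picture is of the moment at which its call begins. There is no depth.
- env.hand_in(): hands the job in; it is judged then, once.
The state is a dict: "time_s": time; "q": joint angles; "qd": joint speeds; "effort": joint torques, N m; "tool_pos": TCP position; "orientation": TCP orientation; "wrist_force": force on the tool from outside, world axes, zero at the start; "torque": the same for the moment, N m; "opening": finger opening in m; "grasp_force": force on a finger pad.
Only numpy, scipy, OpenCV 4.12 (cv2) and the standard library are available. Lean on these libraries where they do the work, as an engineer would, in place of code of your own. Each camera call takes 0.05 s, during which the arm holds its last target. There are 200 camera calls.

## Working session

There is one attempt and no reset: what is moved stays moved. The work goes in short steps, Python scripts to look and compute and a tool call to move; the robot and the scene stay as the last step left them, time stands still between calls to the robot, and variables do not carry over. Pictures are saved under pics/ and viewed, at most 10 in all, crops included, and the job is handed in when it is done.

Besides the shell and the picture viewer there is one more tool, called after "Call:" as name([rows], argument=value, ...), one row to a line, values as JSON. jog_arm: Moves the arm, as the interface text tells. Its arguments: {"type":"object","properties":{"rows":{"type":"array"}},"required":["rows"]}

```bash
mkdir -p pics; cat > h.py <<'E'
import numpy as np, cv2
from bench import env
def ray(f,u,v):
    K=f["mtx"];T=f["world_from_camera"]
    d=np.array([(u-K[0,2])/K[0,0],-(v-K[1,2])/K[1,1],-1.]);return T[:3,3],T[:3,:3]@d
def at(f,u,v,z):
    o,d=ray(f,u,v);return (o+d*(z-o[2])/d[2])
def proj(f,p):
    K=f["mtx"];T=f["world_from_camera"];c=T[:3,:3].T@(np.array(p)-T[:3,3]);return K[0,2]+K[0,0]*c[0]/-c[2],K[1,2]-K[1,1]*c[1]/-c[2]
E
python3 - <<'E'
from h import *
import pickle
d={}
for n in("scene","top"):
    f=env.grab_frame(n);d[n]=f;cv2.imwrite(f"pics/{n}0.png",cv2.resize(f["img"][:,:,::-1],(800,600),interpolation=cv2.INTER_CUBIC));print(n,f["mtx"],f["world_from_camera"])
pickle.dump(d,open("f0.pkl","wb"))
print(env.get_state())
E
```

```text
scene [[423.06663892   0.         257.33986747]
 [  0.         423.06663892 194.9170097 ]
 [  0.           0.           1.        ]] [[ 0.18210773 -0.77063395  0.61070458  1.24358216]
 [ 0.98326042  0.13894743 -0.11786668 -0.23903533]
 [ 0.00597623  0.62194608  0.78303726  1.01155434]
 [ 0.          0.          0.          1.        ]]
top [[376.30739108   0.         257.13437473]
 [  0.         376.30739108 189.26472198]
 [  0.           0.           1.        ]] [[-0.00546994  0.99285278 -0.11922015  0.44075202]
 [-0.99971642 -0.00819268 -0.02235978 -0.11674409]
 [-0.0231767   0.11906403  0.99261604  1.00326868]
 [ 0.          0.          0.          1.        ]]
{'time_s': 0.1, 'q': array([-1.25523498,  0.411789  , -0.01271594,  1.59693094,  0.00555954,
        1.13433723, -0.08217964]), 'qd': array([ 4.44782947e-04, -1.28298651e-03,  1.73011771e-04, -2.15212894e-03,
       -2.06555592e-03,  7.42193005e-04, -4.47234844e-05]), 'effort': array([ 2.04100652e-03, -5.89093351e+01,  6.43554814e-01, -2.91707361e+01,
       -5.37685887e-02,  1.44414935e-02,  3.33694049e-05]), 'tool_pos': array([0.23385773, 0.57910832, 0.22192446]), 'orientation': array([ 1.90690179e-01,  9.81650011e-01, -7.07126992e-04, -1.05261084e-04]), 'wrist_force': array([-0.78282639, -0.10707393,  0.77136862]), 'torque': array([0.01222105, 0.01063801, 0.07747516]), 'grasp_force': 0.0, 'opening': 0.08777215727687272}
```

View pics/scene0.png

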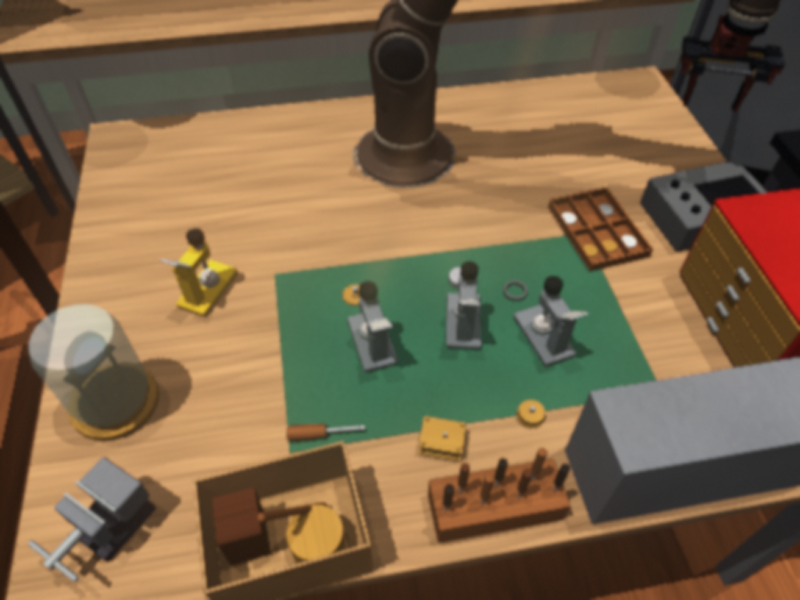

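View pics/top0.png

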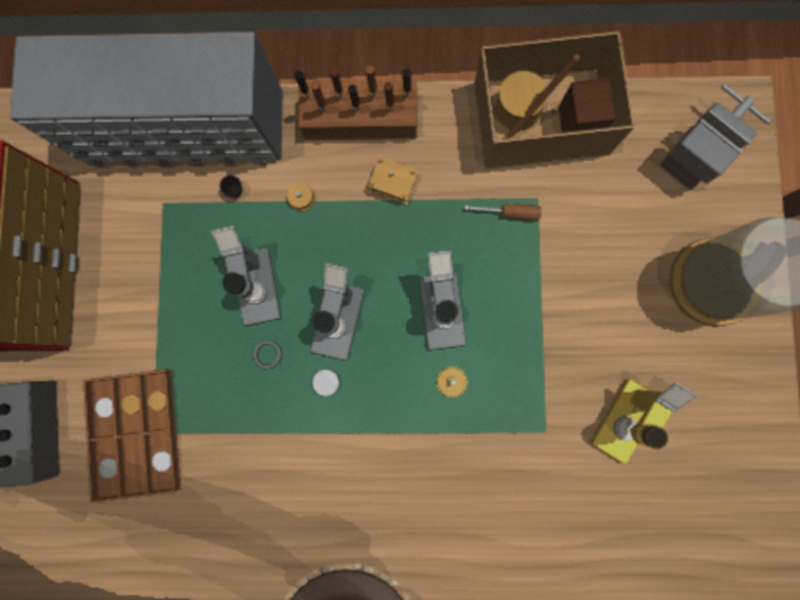

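The top view (800 px) shows three grey presses with pads at (235,283) left, (325,321) middle and (446,310) right. The other candidate is the yellow look-alike at (652,436), which I exclude because it is yellow. In the scene view the same pads are at (553,285), (468,270) and (369,291), and the yellow one is at (196,238). Next I measure the pads and check them in one crop.

```bash
python3 - <<'E'
from h import *
import pickle
d=pickle.load(open("f0.pkl","rb"))
out=[]
for n,box in(("top",(130,120,300,240)),("scene",(210,160,380,240))):
    f=d[n];im=f["img"]
    g=im.astype(int);m=((g.max(2)<48)).astype(np.uint8)
    x0,y0,x1,y1=box;mm=np.zeros_like(m);mm[y0:y1,x0:x1]=m[y0:y1,x0:x1]
    k,l,s,c=cv2.connectedComponentsWithStats(mm)
    for i in range(1,k):
        if s[i,4]>25: print(n,s[i],c[i].round(1),at(f,*(c[i]+0),0.141).round(4))
    out.append(cv2.resize(im[y0:y1,x0:x1,::-1],(800,int(800*(y1-y0)/(x1-x0))),interpolation=cv2.INTER_CUBIC)[:565])
cv2.imwrite("pics/c1.png",out[0])
cv2.imwrite("pics/c2.png",out[1])
E
```

```text
top [142 120  12   7  65] [148.  122.3] [0.7066 0.161  0.141 ]
top [143 175  14  14 143] [149.5 181.2] [0.5654 0.1533 0.141 ]
top [280 194  12  12 105] [285.1 199. ] [ 0.5212 -0.1615  0.141 ]
top [200 200  14  12 125] [206.5 205.5] [0.5076 0.0196 0.141 ]
scene [297 174   7   5  26] [300.2 176.2] [0.5214 0.0188 0.141 ]
scene [349 178  10  11  91] [353.5 183. ] [0.5703 0.1542 0.141 ]
```

View pics/c1.png

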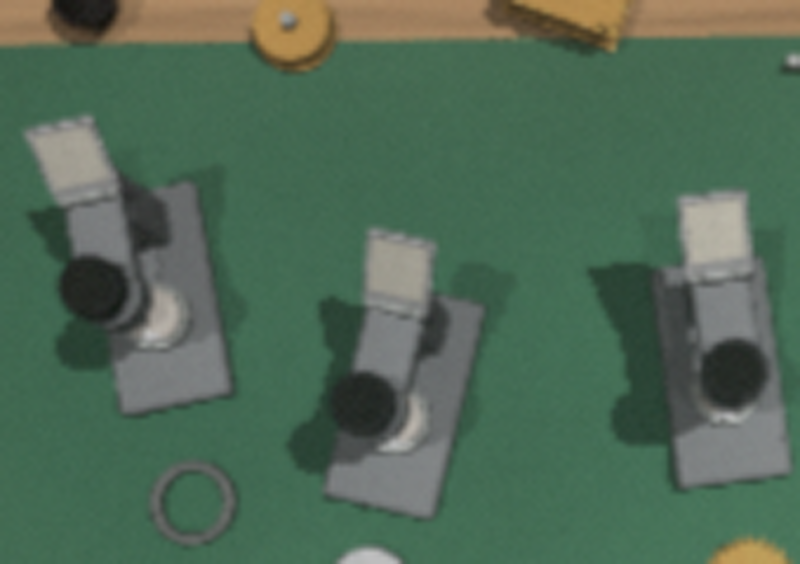

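View pics/c2.png

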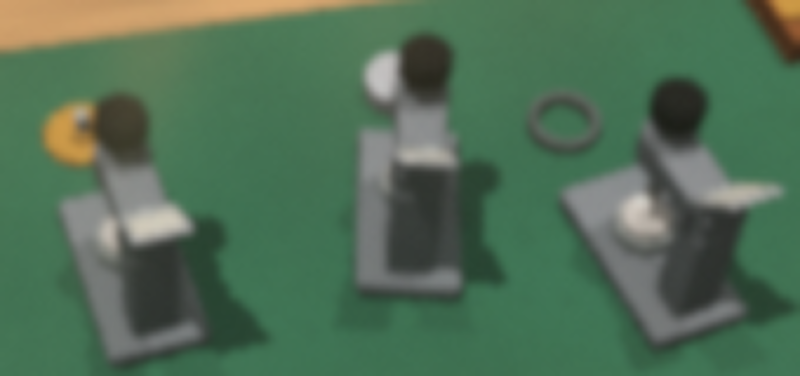

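The crops confirm three grey presses. In the top crop the pads are at (94,289), (364,404) and (733,373), and each tag sits behind its arm, standing. I now work out poses and yaw from the foot corners.

```bash
python3 - <<'E'
from h import *
import pickle
d=pickle.load(open("f0.pkl","rb"));f=d["top"];g=d["scene"]
T=lambda p,z:at(f,130+(p[0]+.5)/4.706-.5,120+(p[1]+.5)/4.706-.5,z)
L={"L":((94,289),(122,413),(232,394),(193,182),(60,160),(678,112)),"M":((364,404),(326,494),(435,518),(484,308),(402,235),(425,63)),"R":((733,373),(682,488),(790,470),(761,262),(712,194),(121,124))}
for k,v in L.items():
    a,b,c=[T(p,.01)[:2] for p in v[1:4]]
    e1=c-b;e2=a-b
    print(k,"pad",T(v[0],.147).round(4),"scenepad@.143",at(g,210+v[5][0]/4.706,160+v[5][1]/4.706,.143).round(4),"foot",np.linalg.norm(e1).round(3),np.linalg.norm(e2).round(3),"yaw",np.degrees(np.arctan2(e1[1],e1[0])).round(1),np.degrees(np.arctan2(-e2[0],e2[1])).round(1))
    y=np.arctan2(e1[1],e1[0]);n=np.array([np.cos(y),np.sin(y)]);ctr=(a+c)/2
    print("  origin from foot",(ctr-.0125*n).round(4))
    p=T(v[0],.147)[:2]
    for r in(.052,.097): print("   tag",r,(p+r*n).round(4))
    print("  tagedge px@.15",T(v[4],.150).round(4))
E
```

```text
L pad [0.5649 0.1514 0.147 ] scenepad@.143 [0.5748 0.154  0.143 ] foot 0.125 0.063 yaw 11.5 9.4
  origin from foot [0.5678 0.1551]
   tag 0.052 [0.6158 0.1617]
   tag 0.097 [0.6599 0.1707]
  tagedge px@.15 [0.629  0.1692 0.15  ]
M pad [0.5072 0.0176 0.147 ] scenepad@.143 [0.5131 0.021  0.143 ] foot 0.121 0.063 yaw -12.9 -12.6
  origin from foot [0.5075 0.0185]
   tag 0.052 [0.5579 0.0059]
   tag 0.097 [ 0.6018 -0.0042]
  tagedge px@.15 [ 0.5898 -0.0007  0.15  ]
R pad [ 0.521  -0.1618  0.147 ] scenepad@.143 [ 0.5273 -0.1597  0.143 ] foot 0.118 0.061 yaw 6.9 9.1
  origin from foot [ 0.5208 -0.1642]
   tag 0.052 [ 0.5726 -0.1555]
   tag 0.097 [ 0.6173 -0.1501]
  tagedge px@.15 [ 0.6087 -0.1526  0.15  ]
```

Pads agree in both views: L (0.567,0.154), M (0.509,0.019) and R (0.523,-0.161). The foot sizes come out as given, and yaw is about 10°, -13° and 8°. I start moving now: lift, shut the fingers, and go round above the left pad.

Call:
jog_arm([
  [1,[0,0,-0.06],[0,0,0]],
  [1,[0,0,-0.06],[0,0,0]],
  [1,[-0.039,-0.045,0],[0,0,0]],
  [1,[-0.039,-0.045,0],[0,0,0]],
  [1,[-0.039,-0.045,0],[0,0,0]],
  [1,[-0.039,-0.045,0],[0,0,0]],
  [1,[-0.039,-0.045,0],[0,0,0]],
  [1,[0,0,0],[0,0,0]],
])

```text
time_s: 1.1
tool_pos: [0.3323, 0.2938, 0.3431]
orientation: [0.194, 0.981, 0.0, 0.0]
wrist_force: [0.8, 1.2, -0.6]
opening: 0.0113
grasp_force: 0.0
```

Call:
jog_arm([
  [1,[-0.054,-0.0084,0],[0,0,0]],
  [1,[-0.054,-0.0084,0],[0,0,0]],
  [1,[-0.054,-0.0084,0],[0,0,0]],
  [1,[-0.054,-0.0084,0],[0,0,0]],
  [1,[-0.054,-0.0084,0],[0,0,0]],
  [1,[0,0,0.06],[0,0,0]],
  [1,[0,0,0.06],[0,0,0]],
  [1,[0,0,0.05],[0,0,0]],
])

```text
time_s: 2.1
tool_pos: [0.5644, 0.1591, 0.1698]
orientation: [0.19, 0.982, -0.0, -0.001]
wrist_force: [0.6, -0.0, -0.3]
opening: 0.0002
grasp_force: 0.0
```

Call:
jog_arm([
  [1,[0,0,0],[0,0,0]],
  [1,[0,0,0],[0,0,0]],
])

```text
time_s: 2.35
tool_pos: [0.5662, 0.1587, 0.1742]
orientation: [0.19, 0.982, 0.0, 0.001]
wrist_force: [-0.2, -0.0, 0.7]
opening: 0.0007
grasp_force: 0.0
```

```bash
python3 - <<'E'
from h import *
s=env.get_state();print(s["tool_pos"],s["wrist_force"],s["opening"])
f=env.grab_frame("scene");p=s["tool_pos"];print(proj(f,p))
cv2.imwrite("pics/s2.png",cv2.resize(f["img"][150:250,260:400,::-1],(700,500),interpolation=cv2.INTER_CUBIC))
E
```

```text
[0.56624785 0.15871326 0.17421157] [-0.16583372 -0.03273711  0.70251083] 0.0006995430833093008
(np.float64(356.92379261144015), np.float64(173.51702574579508))
```

View pics/s2.png

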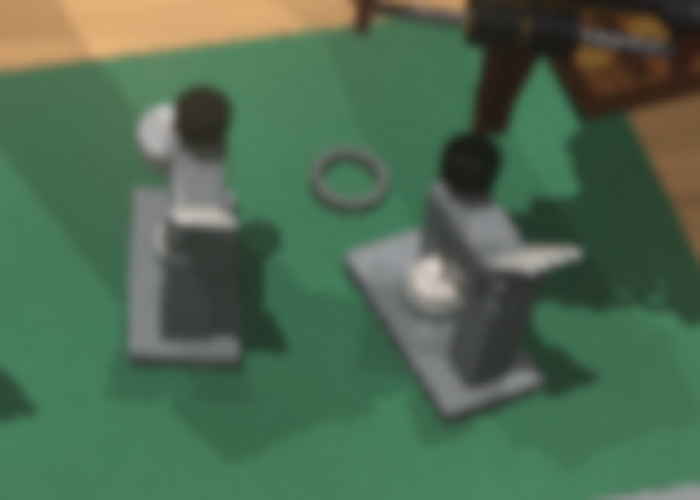

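The shut fingertips are at crop (490,130), just above and in front of the left pad at (472,165), about 5 mm too far left. I correct that, then press 10 mm.

Call:
jog_arm([
  [1,[-0.002,-0.0045,0],[0,0,0]],
  [1,[0,0,0.018],[0,0,0]],
  [1,[0,0,0],[0,0,0]],
  [1,[0,0,0],[0,0,0]],
])

```text
time_s: 2.9
tool_pos: [0.5653, 0.1529, 0.1544]
orientation: [0.191, 0.982, -0.0, -0.0]
wrist_force: [0.1, 0.6, 0.1]
opening: 0.0005
grasp_force: 0.0
```

Call:
jog_arm([
  [1,[0,0,0.01],[0,0,0]],
  [1,[0,0,0.005],[0,0,0]],
  [1,[0,0,0.004],[0,0,0]],
  [1,[0,0,0],[0,0,0]],
  [1,[0,0,0],[0,0,0]],
])

```text
time_s: 3.52
tool_pos: [0.5657, 0.1531, 0.1359]
orientation: [0.191, 0.982, 0.0, 0.0]
wrist_force: [2.0, 1.1, 3.3]
opening: 0.0003
grasp_force: 1.5
```

Call:
jog_arm([
  [1,[0,0,0],[0,0,0]],
])

```text
time_s: 3.65
tool_pos: [0.5657, 0.1531, 0.1359]
orientation: [0.191, 0.982, 0.0, 0.0]
wrist_force: [0.8, 0.4, 3.2]
opening: 0.0007
grasp_force: 1.6
```

Call:
jog_arm([
  [1,[0,0,0],[0,0,0]],
])

```text
time_s: 3.78
tool_pos: [0.5657, 0.153, 0.1359]
orientation: [0.191, 0.982, 0.0, 0.0]
wrist_force: [2.0, 0.6, 3.3]
opening: 0.0004
grasp_force: 1.6
```

The left press gives about 3.3 N at 11 mm, so it looks soft. Next is the middle press.

Call:
jog_arm([
  [1,[0,0,-0.03],[0,0,0]],
  [1,[0,0,-0.02],[0,0,0]],
  [1,[0.001,-0.0485,0],[0,0,0]],
  [1,[0.001,-0.0485,0],[0,0,0]],
  [1,[0.001,-0.0485,0],[0,0,0]],
  [1,[0,0,0.03],[0,0,0]],
  [1,[0,0,0],[0,0,0]],
  [1,[0,0,0],[0,0,0]],
])

```text
time_s: 4.78
tool_pos: [0.5081, 0.0196, 0.1559]
orientation: [0.19, 0.982, -0.0, -0.0]
wrist_force: [-0.4, 0.5, 0.7]
opening: 0.0005
grasp_force: 0.0
```

Call:
jog_arm([
  [1,[0,0,0],[0,0,0]],
])

```text
time_s: 4.9
tool_pos: [0.5086, 0.0197, 0.1563]
orientation: [0.19, 0.982, 0.0, 0.0]
wrist_force: [0.1, 0.4, 0.5]
opening: 0.0006
grasp_force: 0.0
```

Call:
jog_arm([
  [1,[0,0,0.01],[0,0,0]],
  [1,[0,0,0.005],[0,0,0]],
  [1,[0,0,0.005],[0,0,0]],
  [1,[0,0,0],[0,0,0]],
  [1,[0,0,0],[0,0,0]],
])

```text
time_s: 5.52
tool_pos: [0.5088, 0.0195, 0.136]
orientation: [0.191, 0.982, 0.0, 0.001]
wrist_force: [0.6, 2.3, 6.3]
opening: 0.0002
grasp_force: 3.4
```

Call:
jog_arm([
  [1,[0,0,0],[0,0,0]],
])

```text
time_s: 5.65
tool_pos: [0.5088, 0.0196, 0.1361]
orientation: [0.191, 0.982, 0.0, 0.001]
wrist_force: [1.2, 1.6, 7.8]
opening: 0.0003
grasp_force: 3.4
```

Call:
jog_arm([
  [1,[0,0,0],[0,0,0]],
])

```text
time_s: 5.78
tool_pos: [0.5088, 0.0196, 0.1361]
orientation: [0.191, 0.982, 0.0, 0.001]
wrist_force: [1.4, 1.2, 6.8]
opening: 0.0006
grasp_force: 3.4
```

The middle press gives about 7 N. Now the right press.

Call:
jog_arm([
  [1,[0,0,-0.03],[0,0,0]],
  [1,[0,0,-0.02],[0,0,0]],
  [1,[-0.0201,-0.0405,0],[0,0,0]],
  [1,[-0.0201,-0.0405,0],[0,0,0]],
  [1,[-0.0201,-0.0405,0],[0,0,0]],
  [1,[-0.0201,-0.0405,0],[0,0,0]],
  [1,[0,0,0.03],[0,0,0]],
  [1,[0,0,0],[0,0,0]],
])

```text
time_s: 6.78
tool_pos: [0.5201, -0.1611, 0.1535]
orientation: [0.191, 0.982, -0.0, -0.003]
wrist_force: [-1.0, 0.1, 0.7]
opening: 0.0006
grasp_force: 0.0
```

Call:
jog_arm([
  [1,[0,0,0],[0,0,0]],
  [1,[0,0,0],[0,0,0]],
])

```text
time_s: 7.02
tool_pos: [0.5226, -0.1606, 0.1565]
orientation: [0.19, 0.982, 0.0, 0.001]
wrist_force: [-0.0, 0.4, -0.1]
opening: 0.0007
grasp_force: 0.0
```

Call:
jog_arm([
  [1,[0,0,0.01],[0,0,0]],
  [1,[0,0,0.005],[0,0,0]],
  [1,[0,0,0.005],[0,0,0]],
  [1,[0,0,0],[0,0,0]],
  [1,[0,0,0],[0,0,0]],
])

```text
time_s: 7.65
tool_pos: [0.5229, -0.161, 0.1366]
orientation: [0.191, 0.982, 0.0, 0.001]
wrist_force: [-1.0, 1.4, 11.3]
opening: 0.0005
grasp_force: 5.2
```

Call:
jog_arm([
  [1,[0,0,0],[0,0,0]],
])

```text
time_s: 7.78
tool_pos: [0.5229, -0.161, 0.1366]
orientation: [0.191, 0.982, 0.0, 0.001]
wrist_force: [-1.0, 2.2, 11.1]
opening: 0.0006
grasp_force: 5.2
```

Call:
jog_arm([
  [1,[0,0,0],[0,0,0]],
])

```text
time_s: 7.9
tool_pos: [0.5229, -0.161, 0.1366]
orientation: [0.191, 0.982, 0.0, 0.001]
wrist_force: [-0.6, 1.7, 9.3]
opening: 0.0006
grasp_force: 5.2
```

The right press gives about 10.5 N, so the left press is the softest (3.3 N). I go above its tag, about 80 mm behind the pad axis at (0.646,0.169).

Call:
jog_arm([
  [1,[0,0,-0.03],[0,0,0]],
  [1,[0,0,-0.04],[0,0,0]],
  [1,[0.0015,0.0586,0],[0,0,0]],
  [1,[0.0015,0.0586,0],[0,0,0]],
  [1,[0.0015,0.0586,0],[0,0,0]],
  [1,[0.0015,0.0586,0],[0,0,0]],
  [1,[0.0015,0.0586,0],[0,0,0]],
  [1,[0.0015,0.0586,0],[0,0,0]],
])

```text
time_s: 8.9
tool_pos: [0.6455, 0.17, 0.2051]
orientation: [0.191, 0.982, -0.0, -0.0]
wrist_force: [0.5, -1.0, 0.3]
opening: 0.0005
grasp_force: 0.0
```

Call:
jog_arm([
  [1,[0,0,0.04],[0,0,0]],
  [1,[0,0,0],[0,0,0]],
  [1,[0,0,0],[0,0,0]],
])

```text
time_s: 9.28
tool_pos: [0.6456, 0.1669, 0.1664]
orientation: [0.191, 0.981, -0.0, 0.0]
wrist_force: [-0.3, -1.0, -0.0]
opening: 0.0005
grasp_force: 0.0
```

```bash
python3 - <<'E'
from h import *
s=env.get_state();print(s["tool_pos"],s["wrist_force"])
f=env.grab_frame("scene")
cv2.imwrite("pics/s3.png",cv2.resize(f["img"][140:240,210:400,::-1],(798,420),interpolation=cv2.INTER_CUBIC))
E
```

```text
[0.64560072 0.16694686 0.16644885] [-0.25567655 -1.00788869 -0.04159515]
```

View pics/s3.png

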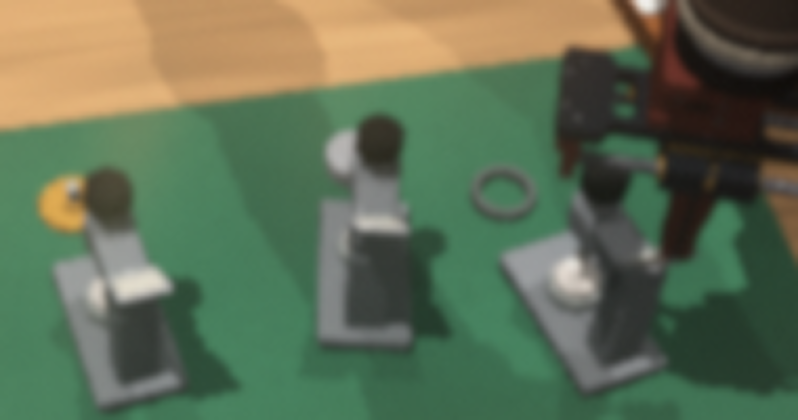

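```bash
python3 - <<'E'
from h import *
import pickle
d=pickle.load(open("f0.pkl","rb"));g=d["scene"];f=d["top"]
for p,z in(((760,187),.147),((725,201),.117),((678,112),.143)): print(at(g,210+p[0]/4.706,160+p[1]/4.706,z).round(4))
T=lambda p,z:at(f,130+(p[0]+.5)/4.706-.5,120+(p[1]+.5)/4.706-.5,z).round(4)
print(T((60,124),.147),T((89,195),.117))
for p in((.6457,.1669,.1664),(.65,.169,.147),(.567,.154,.147)):
  u,v=proj(g,p);print((u-210)*4.2,(v-140)*4.2)
E
```

```text
[0.6375 0.1794 0.147 ]
[0.6225 0.1708 0.117 ]
[0.5748 0.154  0.143 ]
[0.6479 0.1708 0.147 ] [0.6179 0.1647 0.117 ]
670.3588674849431 244.6852215600709
669.2673839654623 269.17015138367054
602.3259882890134 170.76693400185624
```

The fingertip is at crop (680,258), right over the left tag. Measured, it is within about 3 mm of the tag's centre line, so I push straight down.

Call:
jog_arm([
  [1,[0,0,0.012],[0,0,0]],
  [1,[0,0,0.006],[0,0,0]],
  [1,[0,0,0.006],[0,0,0]],
  [1,[0,0,0.005],[0,0,0]],
])

```text
time_s: 9.82
tool_pos: [0.6452, 0.1681, 0.1364]
orientation: [0.191, 0.982, 0.0, -0.0]
wrist_force: [-0.2, -0.6, 1.0]
opening: 0.0004
grasp_force: 0.6
```

Call:
jog_arm([
  [1,[0,0,0.005],[0,0,0]],
  [1,[0,0,0.005],[0,0,0]],
  [1,[0,0,0.004],[0,0,0]],
  [1,[0,0,0],[0,0,0]],
])

```text
time_s: 10.32
tool_pos: [0.6449, 0.1681, 0.1221]
orientation: [0.191, 0.982, -0.0, -0.001]
wrist_force: [0.1, -0.3, 0.5]
opening: 0.0008
grasp_force: 0.0
```

Call:
jog_arm([
  [1,[0,0,0.002],[0,0,0]],
  [1,[0,0,0.001],[0,0,0]],
  [1,[0,0,0],[0,0,0]],
])

```text
time_s: 10.7
tool_pos: [0.6453, 0.1682, 0.1196]
orientation: [0.191, 0.982, -0.0, -0.0]
wrist_force: [0.5, -0.4, -0.4]
opening: 0.0006
grasp_force: 0.0
```

Call:
jog_arm([
  [1,[0,0,0.002],[0,0,0]],
  [1,[0,0,0],[0,0,0]],
])

```text
time_s: 10.95
tool_pos: [0.6456, 0.1683, 0.1192]
orientation: [0.191, 0.982, 0.0, 0.0]
wrist_force: [-4.2, -0.9, 11.2]
opening: 0.0004
grasp_force: 5.4
```

A firm stop at z = 0.119 matches a flat tag. I retreat and check.

Call:
jog_arm([
  [1,[0,0,-0.03],[0,0,0]],
  [1,[0,0,-0.06],[0,0,0]],
  [1,[0,0,-0.06],[0,0,0]],
  [1,[0.06,0,0],[0,0,0]],
  [1,[0.06,0,0],[0,0,0]],
  [1,[0.06,0,0],[0,0,0]],
  [1,[0.06,0,0],[0,0,0]],
  [1,[0,0,0],[0,0,0]],
])

```text
time_s: 11.95
tool_pos: [0.419, 0.2604, 0.268]
orientation: [0.188, 0.982, 0.001, -0.001]
wrist_force: [0.9, -0.1, 0.4]
opening: 0.0006
grasp_force: 0.0
```

```bash
python3 - <<'E'
from h import *
s=env.get_state();print(s["tool_pos"],s["wrist_force"])
f=env.grab_frame("scene");t=env.grab_frame("top")
a=cv2.resize(f["img"][150:240,210:400,::-1],(620,294),interpolation=cv2.INTER_CUBIC)
b=cv2.resize(t["img"][110:250,110:355,::-1],(620,300),interpolation=cv2.INTER_CUBIC)
cv2.imwrite("pics/s4.png",np.vstack([a,b]))
E
```

```text
[0.4189949  0.26035602 0.26799345] [ 0.85233951 -0.08914165  0.37501861]
```

View pics/s4.png

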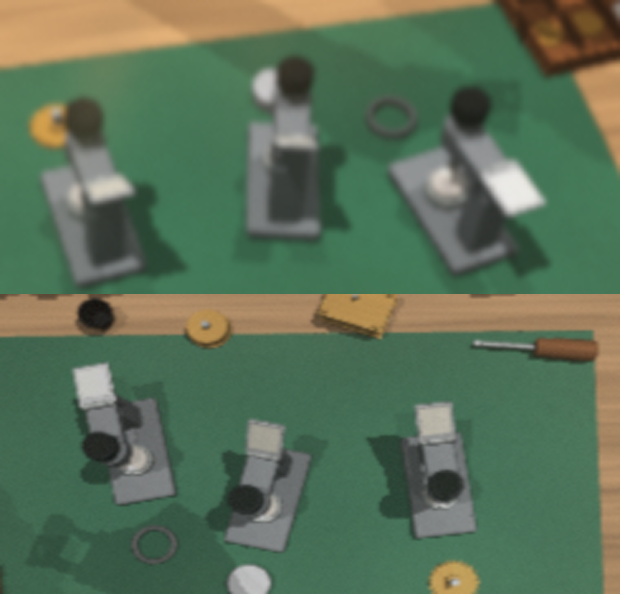

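The left tag now lies flat at (515,188). The other two still stand at (110,188) and (295,142). The pads are up, and the presses and parts are where they were.

Call:
jog_arm([
  [1,[0,0,0],[0,0,0]],
  [1,[0,0,0],[0,0,0]],
  [1,[0,0,0],[0,0,0]],
])

```text
time_s: 12.42
tool_pos: [0.4234, 0.2575, 0.2674]
orientation: [0.191, 0.982, -0.0, -0.0]
wrist_force: [0.1, 0.9, 0.4]
opening: 0.0004
grasp_force: 0.0
```

```bash
python3 -c "
from bench import env
print(env.hand_in())"
```

```text
the job is handed in; nothing more can be done
None
```

I pressed all three pads from left to right, found the left press softest (about 3.3 N, against 7 and 10.5 N), pushed its tag flat, left the other two tags standing with nothing visibly moved, and handed the job in at 12.4 s; no verdict was returned.

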